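# Fetch the sample jar from behind the cask bottles for weighing

### The job

The small jar with the black lid has to be weighed, but the three cask-sample bottles stand in front of it in the bench rack. First set all three bottles aside, upright, in the steel drip tray, then stand the black-lidded jar in the middle of the balance pan, and then put every bottle back upright in the rack, on the middle of the mat of its own cap colour. It is all full glass, so keep it upright and set it down gently, and leave the white-lidded jar where it stands.

Things in the scene. Friction and masses are not known exactly. Their poses are not given: they have to be found in the camera images.
- bottle_red_center (a point): Centre (on the axis, 75 mm above the foot) of the loose red-capped sample bottle, amber, 0.24 kg, 150 mm tall: body 50 mm in diameter up to 100 mm, 24 mm neck, red cap 32 mm in diameter from 47 to 75 mm above this point; grasp the cap from above. z up. The 3 bottles stand on their mats in the rack's front row, 62 mm apart (12 mm gaps).
- bottle_blue_center (a point): Centre (on the axis, 75 mm above the foot) of the loose blue-capped sample bottle, amber, 0.24 kg, 150 mm tall: body 50 mm in diameter up to 100 mm, 24 mm neck, blue cap 32 mm in diameter from 47 to 75 mm above this point; grasp the cap from above. z up. The 3 bottles stand on their mats in the rack's front row, 62 mm apart (12 mm gaps).
- bottle_yellow_center (a point): Centre (on the axis, 75 mm above the foot) of the loose yellow-capped sample bottle, amber, 0.24 kg, 150 mm tall: body 50 mm in diameter up to 100 mm, 24 mm neck, yellow cap 32 mm in diameter from 47 to 75 mm above this point; grasp the cap from above. z up. The 3 bottles stand on their mats in the rack's front row, 62 mm apart (12 mm gaps).
- place_red: Red mat, 56 x 56 x 2 mm, fixed on the rack's deck: place of the red-capped bottle. Origin: middle of its underside, 25 mm above the bench. -x points to the rack's open front, where a red tab 34 mm wide shows in front of the bottle; y runs along the row of mats (62 mm apart, in any order). The grey steel rack is 272 mm wide (y), 200 mm deep; front edge 34 mm high.
- place_blue: Blue mat, 56 x 56 x 2 mm, fixed on the rack's deck: place of the blue-capped bottle. Origin: middle of its underside, 25 mm above the bench. -x points to the rack's open front, where a blue tab 34 mm wide shows in front of the bottle; y runs along the row of mats (62 mm apart, in any order). Rack side rails rise to 65 mm above the bench.
- place_yellow: Yellow mat, 56 x 56 x 2 mm, fixed on the rack's deck: place of the yellow-capped bottle. Origin: middle of its underside, 25 mm above the bench. -x points to the rack's open front, where a yellow tab 34 mm wide shows in front of the bottle; y runs along the row of mats (62 mm apart, in any order). The rack's back rises to 135 mm above the bench.
- jar_black_center (a point): Centre (25 mm above its foot) of the loose round jar with the black lid: amber, 44 mm in diameter, 50 mm tall, straight sides, 0.10 kg. z up. It stands on the rack's deck (25 mm above the bench), about 51 mm behind the bottles' row, behind the middle bottle and 90 mm before the rack's back; all three bottles intrude on the room a gripper needs above it.
- jar_white_center (a point): Centre (25 mm above its foot) of a second jar, alike but with a white lid, to be left alone. It stands in the same back row, about 92 mm to one side of the black-lidded jar; a steel cup, 48 mm in diameter and 45 mm tall, stands as far to the other side.
- tray: Empty shallow steel drip tray, fixed, left or right of the rack, where the bottles are set aside. 290 mm long (its x), 150 mm wide (its y), walls 4 mm thick and 14 mm high, floor 4 mm thick. Origin: middle of its underside, on the bench. Holds three bottles in a row along x, 80 mm apart.
- pan (a point): Middle of the top of the balance's round steel pan, 120 mm in diameter, 60 mm above the bench. The white bench balance (215 x 165 mm, fixed, with a small grey display panel in front of the pan) stands on the other side of the rack from the tray. z up.
Not all that is in view belongs to the job. Leave any green or turquoise look-alike of the part that bears bottle_red_center alone.

How it is judged (in metres and radians):
On the way, in this order (a step that is already met when the one before it is completed fails the run):
1. all three bottles stand upright and released in the drip tray (x of bottle_red_center in the frame of tray between -0.125 and 0.125 m and y of bottle_red_center in the frame of tray between -0.055 and 0.055 m and z of bottle_red_center in the frame of tray between 0.072 and 0.086 m and angle between each of bottle_red_center, bottle_blue_center, bottle_yellow_center's own z axis and vertical below 0.1 rad and contact force between the fingers and bottle_red below 0.1 N and linear speed of each of bottle_red, bottle_blue, bottle_yellow below 0.02 m/s and angular speed of each of bottle_red, bottle_blue, bottle_yellow below 0.2 rad/s and x of bottle_blue_center in the frame of tray between -0.125 and 0.125 m and y of bottle_blue_center in the frame of tray between -0.055 and 0.055 m and z of bottle_blue_center in the frame of tray between 0.072 and 0.086 m and contact force between the fingers and bottle_blue below 0.1 N and x of bottle_yellow_center in the frame of tray between -0.125 and 0.125 m and y of bottle_yellow_center in the frame of tray between -0.055 and 0.055 m and z of bottle_yellow_center in the frame of tray between 0.072 and 0.086 m and contact force between the fingers and bottle_yellow below 0.1 N), for 0.1 s.
2. the black-lidded jar stands in the middle of the balance pan, released, while the bottles are still in the tray (all of step 1 and horizontal distance between jar_black_center and pan below 0.015 m and z of jar_black_center in the frame of pan between 0.019 and 0.031 m and angle between jar_black_center's own z axis and vertical below 0.1 rad and contact force between the fingers and jar_black below 0.1 N and linear speed of jar_black below 0.02 m/s and angular speed of jar_black below 0.2 rad/s), for 0.1 s.
At the end, for the whole second after the job is handed in: The black-lidded jar stands upright on the balance pan with its axis within 15 mm of the pan's middle, and each of the three bottles stands upright (within 6 degrees) in the rack on the mat of its own cap colour, its axis within 12 mm of the mat's middle; everything is released and at rest (horizontal distance between jar_black_center and pan below 0.015 m and z of jar_black_center in the frame of pan between 0.019 and 0.031 m and angle between each of jar_black_center, bottle_red_center, bottle_blue_center, bottle_yellow_center's own z axis and vertical below 0.1 rad and contact force between the fingers and jar_black below 0.1 N and linear speed of each of jar_black, bottle_red, bottle_blue, bottle_yellow below 0.02 m/s and angular speed of each of jar_black, bottle_red, bottle_blue, bottle_yellow below 0.2 rad/s and horizontal distance between bottle_red_center and place_red below 0.012 m and z of bottle_red_center in the frame of place_red between 0.071 and 0.083 m and horizontal distance between bottle_blue_center and place_blue below 0.012 m and z of bottle_blue_center in the frame of place_blue between 0.071 and 0.083 m and horizontal distance between bottle_yellow_center and place_yellow below 0.012 m and z of bottle_yellow_center in the frame of place_yellow between 0.071 and 0.083 m); the robot touches nothing.
It fails at once if a bottle is tipped over (more than 30 degrees) (angle between any of bottle_red_center, bottle_blue_center, bottle_yellow_center's own z axis and vertical above 0.52 rad).
It fails at once if the black-lidded jar is tipped over (more than 30 degrees) (angle between jar_black_center's own z axis and vertical above 0.52 rad).
It fails at once if the white-lidded jar is shifted by more than 20 mm or tipped over (distance of jar_white_center from where it was at the start of the episode above 0.02 m or angle between jar_white_center's own z axis and vertical above 0.52 rad).
It fails at once if a bottle is let fall (unheld and faster than 0.7 m/s, a drop of some 25 mm) or pressed down with more than 60 N (((linear speed of bottle_red above 0.7 m/s and contact force between the fingers and bottle_red below 0.1 N) or contact force between bottle_red and tray above 60 N or contact force between bottle_red and place_red above 60 N) or ((linear speed of bottle_blue above 0.7 m/s and contact force between the fingers and bottle_blue below 0.1 N) or contact force between bottle_blue and tray above 60 N or contact force between bottle_blue and place_blue above 60 N) or ((linear speed of bottle_yellow above 0.7 m/s and contact force between the fingers and bottle_yellow below 0.1 N) or contact force between bottle_yellow and tray above 60 N or contact force between bottle_yellow and place_yellow above 60 N)).
It fails at once if the black-lidded jar is let fall (unheld and faster than 0.7 m/s, a drop of some 25 mm) or pressed down with more than 60 N ((linear speed of jar_black above 0.7 m/s and contact force between the fingers and jar_black below 0.1 N) or contact force between jar_black and balance above 60 N).
It also fails if it takes over 144 s, if anything falls off the work surface, if the arm or the gripper's body presses on something with over 40 N, if the wrist force passes 120 N, or if a joint passes its speed limit or range.

### The arm

A 6-joint arm with a two-finger parallel gripper is mounted at the origin on the work surface. World frame = base frame: x ahead of the robot, y to its left, z up, the work surface at z = 0. Lengths are in m, angles in degrees, forces in N, time in s.
With the tool pointing down it reaches from about 0.4 to 0.825 m from the base axis. Payload 7 kg.
Tool frame: the origin (TCP) lies midway between the tips of the shut fingers; the grasp point (between the pads) lies r.grip_depth behind it (r.grip_depth is the distance from the TCP to the grasp point, in m); z points along the fingers, y is the direction in which the jaws open and shut (so a half turn about z gives the same grasp; the last joint's range is limited). The gripper opens to 88 mm and grips with 3 to 60 N. Pads are 19 mm wide; open, the fingers measure 130 mm over their backs; the gripper's body (78 mm by 193 mm) begins 47 mm behind the grasp point.
Start: joints at [81.595, 20.546, 0.682, 0, -70.136, -16.507], TCP at [0.284, 0.612, 0.227] pointing down, gripper open.
Joint ranges: [-176.03, 176.03], [-82.01, 121.73], [-58.28, 71.71], [-173.87, 95.51], [-174.79, -0.11], [-173.66, 173.66]. Speed limits (degrees/s): [136.94, 136.94, 172.46, 180, 180, 180].

### API

Orientations are given as [roll, pitch, yaw] about the fixed x, y, z axes, in that order (R = Rz(yaw) Ry(pitch) Rx(roll)).
In Python, from plant import r, imaging, close_job gives the robot as it stands.
- The arm moves only by the tool step_arm, never from a script. Its argument "commands" is a list of rows, each a list of 2 entries, a list of its own where there are three numbers: the shift along the tool's x, y, z in mm, then the turn about the tool's z in degrees. In form: [[[x, y, z], twist], ...]. A call has 1 to 20 rows; each row shifts and turns the commanded pose from where the row before left it, along the tool's axes as they then stand; what a row does not reach is not made up. A row lasts 1/8 s, in which the tool goes at most 62.5 mm and 10.7 degrees, less where a joint would pass 70% of its speed; a pose out of reach is approached as far as the arm can. A call with a gripper value outside its range is refused whole. "gripper" is the closure, from 0 (fully open) to 1 (shut), set as the call begins (left out, the last holds). The fingers move at their own pace and stop on an object; "grip_force" is the grip in N (left out, the last holds). Time passes only in rows, so rows that do not move let the fingers close. It gives the time, the measured TCP pose, the force and the opening at its end, in the units of the state.
- r.get_state(): the state, without advancing time (a new reading comes with each control period).
- imaging.capture(name): name is "scene" or "top" or "wrist"; returns a dict with "img" (480x640x3 uint8, red, green, blue), "z_map" (480x640 float32, m along the optical axis (not along the pixel's ray), 0 where there is no reading), "vfov" (degrees; the focal length in pixels is half the picture's height over the tangent of half this angle, whatever the lens; pixels are square), "cx", "cy" (the principal point, pixels), "D" ([k1, k2, p1, p2, k3] as OpenCV has them; the pictures are not rectified), "extrinsics" (4x4, takes a point from camera to world coordinates); the wrist camera has in their place "T_tool_cam" (4x4, takes a point from camera to tool coordinates, whose origin is the TCP and whose axes are the flange's). Camera axes: x right, y down, z forward; pixel columns grow to the right and rows downward; lengths in m; the calibration is good to about 2 mm. A picture is of the moment at which its call begins: read the wrist's pose just before it.
- close_job(): hands the job in, once; it reports no verdict.
The state is a dict: "time_s": time; "joints": joint angles; "qd": joint speeds; "joint_torque": joint torques, N m; "tcp_pos": TCP position; "eef_rot": TCP orientation; "contact_force": force on the tool from outside, world axes, zero at the start; "moment": the same for the moment, N m; "gripper_width": finger opening in m.
Only numpy, scipy, OpenCV 4.12 (cv2) and the standard library are available. Lean on these libraries where they do the work, as an engineer would, in place of code of your own. Each camera call takes 0.05 s, during which the arm holds its last target.

## Working session

There is one attempt and no reset: what is moved stays moved. The work goes in short steps, Python scripts to look and compute and a tool call to move; the robot and the scene stay as the last step left them, time stands still between calls to the robot, and variables do not carry over. Pictures are saved under pics/ and viewed, and the job is handed in when it is done.

Besides the shell and the picture viewer there is one more tool, called by a JSON object that holds its "method" and its "body". step_arm: Moves the arm, as the interface text tells. Its arguments: {"type":"object","properties":{"commands":{"type":"array","items":{"type":"array"}},"gripper":{"type":"number"},"grip_force":{"type":"number"}},"required":["commands"]}

```bash
ls; mkdir -p pics; cat > h.py <<'E'
import numpy as np, cv2
from plant import r, imaging
def cap(n,fn=None):
    d=imaging.capture(n)
    if fn: cv2.imwrite('pics/'+fn,d['img'][:,:,::-1])
    return d
def K(d):
    f=240/np.tan(np.radians(d['vfov'])/2)
    return np.array([[f,0,d['cx']],[0,f,d['cy']],[0,0,1.]])
def ray(d,u,v):
    p=cv2.undistortPoints(np.array([[[u,v]]],float),K(d),np.array(d['D'],float)).ravel()
    return np.array([p[0],p[1],1.])
def at_z(d,u,v,z,T=None):
    T=np.array(d['extrinsics']) if T is None else T
    w=T[:3,:3]@ray(d,u,v); o=T[:3,3]
    return o+w*(z-o[2])/w[2]
def proj(d,P,T=None):
    T=np.array(d['extrinsics']) if T is None else T
    Ti=np.linalg.inv(T)
    q,_=cv2.projectPoints(np.array(P,float).reshape(-1,3),cv2.Rodrigues(Ti[:3,:3])[0],Ti[:3,3],K(d),np.array(d['D'],float))
    return q.reshape(-1,2)
def pts(d,T=None):
    T=np.array(d['extrinsics']) if T is None else T
    v,u=np.mgrid[0:480,0:640]
    p=cv2.undistortPoints(np.stack([u,v],-1).reshape(-1,1,2).astype(float),K(d),np.array(d['D'],float)).reshape(480,640,2)
    z=d['z_map']
    c=np.stack([p[...,0]*z,p[...,1]*z,z],-1)
    w=c@T[:3,:3].T+T[:3,3]; w[z==0]=np.nan
    return w
E
python3 - <<'E'
from h import *
s=r.get_state();print(s, r.grip_depth)
for n in('scene','top','wrist'):
    d=cap(n,n+'0.png'); print(n,d['vfov'],d['cx'],d['cy'],d['D'],d.get('extrinsics',d.get('T_tool_cam')))
E
```

```text
pics
{'time_s': 0.0, 'joints': array([ 8.15959326e+01,  2.05884509e+01,  6.34171926e-01, -1.93138368e-02,
       -7.01360301e+01, -1.65078337e+01]), 'qd': array([-0.00636089,  0.09952307,  0.00394591,  0.00283562, -0.01083546,
       -0.0261498 ]), 'joint_torque': array([ 1.57960349e-03, -5.82718241e+01,  2.93050486e+01,  6.99740052e+00,
        6.74753683e-03, -1.63914242e-04]), 'tcp_pos': array([0.28413982, 0.61174537, 0.22566193]), 'eef_rot': array([ 1.79908254e+02, -8.25525950e-03, -2.49184714e+01]), 'contact_force': array([ 0.40256959, -0.49925683, -0.45824088]), 'moment': array([ 0.02791412,  0.02432432, -0.00618698]), 'gripper_width': 0.0877805909205678} 0.0188
scene 50.198994723487 324.7359273238995 247.80222879340164 [-0.13619585  0.          0.          0.          0.        ] [[ 0.32634788  0.70261838 -0.63231675  1.25211861]
 [ 0.94504961 -0.22876354  0.23355615 -0.26751911]
 [ 0.01944982 -0.67379126 -0.73866572  0.89676362]
 [ 0.          0.          0.          1.        ]]
top 54.10063064796362 317.44108951927745 245.02042416229773 [-0.03031345  0.          0.          0.          0.        ] [[ 0.00565783 -0.9837368   0.17952687  0.40091344]
 [-0.99973904 -0.0015911   0.02278839 -0.01281194]
 [-0.02213214 -0.17960896 -0.98348909  0.94693455]
 [ 0.          0.          0.          1.        ]]
wrist 68.42511121083228 322.104970599512 246.13759430023347 [-0.03852702  0.          0.          0.          0.        ] [[ 8.78091978e-04 -9.64461458e-01 -2.64222112e-01  7.00645672e-02]
 [ 9.99999133e-01  1.10608169e-03 -7.14103516e-04 -7.75633521e-04]
 [ 9.80976558e-04 -2.64221256e-01  9.64461594e-01 -1.57642298e-01]
 [ 0.00000000e+00  0.00000000e+00  0.00000000e+00  1.00000000e+00]]
```

View pics/top0.png

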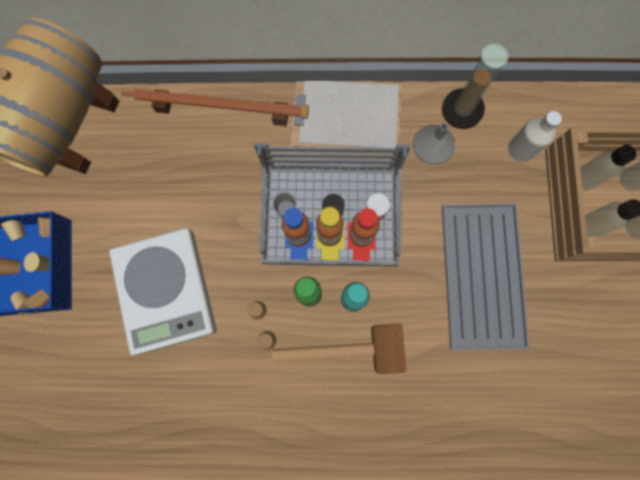

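View pics/scene0.png

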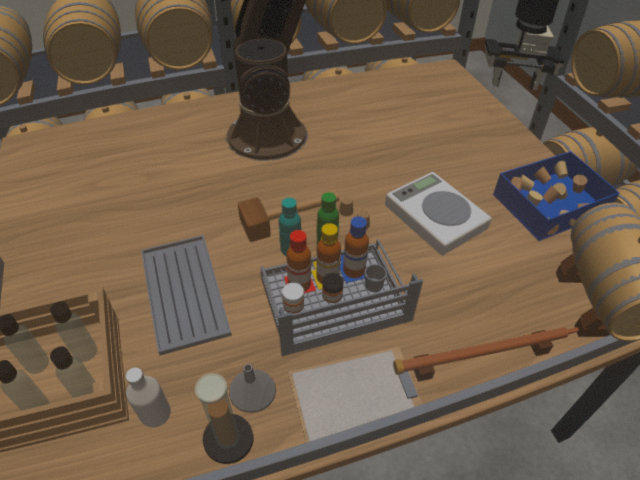

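View pics/wrist0.png

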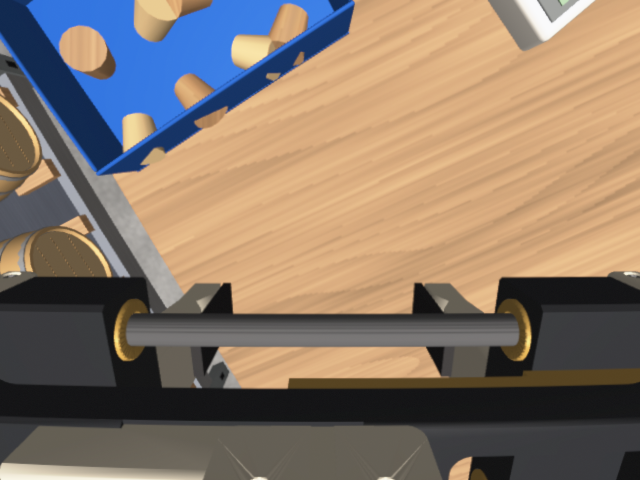

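```bash
python3 - <<'E'
from h import *
d=cap('top'); 
c=cv2.resize(d['img'][140:300,240:420],None,fx=4.4,fy=3.75*4.4/4.4*1,interpolation=cv2.INTER_CUBIC)
c=cv2.resize(d['img'][150:295,240:420],None,fx=4,fy=4,interpolation=cv2.INTER_CUBIC)
cv2.imwrite('pics/topcrop.png',c[:,:,::-1])
W=pts(d)
hsv=cv2.cvtColor(d['img'],cv2.COLOR_RGB2HSV)
import sys
def seg(name,h0,h1,zlo,zhi,box):
    u0,v0,u1,v1=box
    m=np.zeros((480,640),bool); m[v0:v1,u0:u1]=1
    H=hsv[...,0].astype(int)
    hm=(H>=h0)&(H<=h1) if h0<=h1 else (H>=h0)|(H<=h1)
    m&=hm&(hsv[...,1]>120)&(W[...,2]>zlo)&(W[...,2]<zhi)
    p=W[m]; 
    print(name,m.sum(),np.nanmean(p,0).round(4),np.nanmin(p,0).round(4),np.nanmax(p,0).round(4))
box=(240,150,420,315)
for z in((0.165,0.185),(0.02,0.035)):
    seg('blue',105,130,*z,box);seg('yellow',22,33,*z,box);seg('red',172,6,*z,box)
seg('green',50,75,0.14,.16,box);seg('turq',80,98,0.14,.16,(240,150,420,330))
for n,(u,v) in dict(black=(333,203),white=(378,204),cup=(285,204),pan=(155,277)).items():
    print(n,W[v,u].round(4))
E
```

```text
blue 275 [0.589  0.047  0.1771] [0.5735 0.0329 0.1698] [0.6053 0.0618 0.1806]
yellow 296 [ 0.5894 -0.0148  0.1769] [ 0.5742 -0.0294  0.1677] [0.6055 0.0011 0.1816]
red 299 [ 0.5875 -0.0786  0.1766] [ 0.5727 -0.0949  0.165 ] [ 0.6035 -0.0634  0.1814]
blue 309 [0.5641 0.0419 0.0271] [0.5423 0.0194 0.0231] [0.6159 0.0717 0.0336]
yellow 319 [ 0.5602 -0.0173  0.0273] [ 0.5406 -0.0425  0.0226] [0.5909 0.0096 0.0347]
red 356 [ 0.5626 -0.0747  0.0274] [ 0.5386 -0.1045  0.0226] [ 0.6164 -0.0522  0.0346]
green 269 [0.4729 0.0254 0.1499] [0.4573 0.0094 0.1401] [0.4879 0.04   0.1539]
turq 271 [ 0.4637 -0.0619  0.1503] [ 0.449 -0.077  0.141] [ 0.4777 -0.0464  0.1548]
black [ 0.6413 -0.0219  0.0776]
white [ 0.6396 -0.1079  0.0764]
cup [0.6529 0.0746 0.0283]
pan [0.4999 0.3185 0.0609]
```

View pics/topcrop.png

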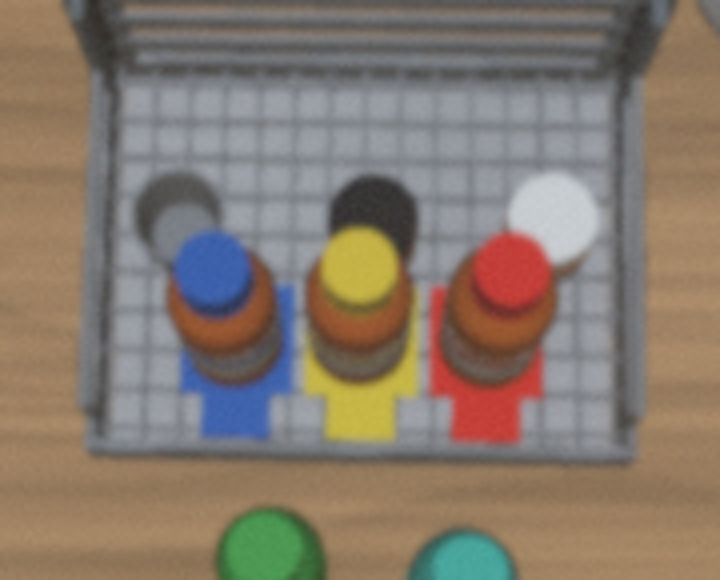

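```bash
python3 - <<'E'
from h import *
d=cap('top'); W=pts(d)
P=lambda x,y,z:at_z(d,240+(x+.5)/4-.5,150+(y+.5)/4-.5,z).round(4)
for n,c in dict(blue=[(181,391),(293,391),(293,287)],yellow=[(306,394),(418,394),(416,288)],red=[(431,397),(543,395),(431,287)]).items():
    print(n,[P(x,y,.027)[:2] for x,y in c])
print('rack front',P(90,450,.034),P(632,455,.034))
for n,c in dict(jar=(374,218)).items():print(n,P(*c,.075))
for n,c in dict(blue=(213,270),yellow=(360,265),red=(512,270)).items():print(n,P(*c,.177))
# pan
m=(W[...,2]>.055)&(W[...,2]<.066);m[:,:100]=0;m[:,220:]=0
hsv=cv2.cvtColor(d['img'],cv2.COLOR_RGB2HSV)
for nm,b in (('bal',d['img'][225:360,100:225]),('tray',d['img'][195:360,430:540])):
    cv2.imwrite('pics/%s.png'%nm,cv2.resize(b,None,fx=4,fy=3.6 if 0 else 4 if nm=='bal' else 3.6,interpolation=cv2.INTER_CUBIC)[:,:,::-1])
# tray rim
m=(W[...,2]>.009)&(W[...,2]<.020);m[:,:435]=0;m[:,535:]=0;m[:195]=0;m[360:]=0
p=W[m][:,:2].astype(np.float32); print('tray rim',m.sum(),cv2.minAreaRect(p))
m=(W[...,2]>.0015)&(W[...,2]<.025);m[:,:435]=0;m[:,535:]=0;m[:195]=0;m[360:]=0
p=W[m][:,:2].astype(np.float32); print('tray all',m.sum(),cv2.minAreaRect(p))
E
```

```text
blue [array([0.564 , 0.0734]), array([0.5641, 0.0176]), array([0.6171, 0.018 ])]
yellow [array([0.5626, 0.0111]), array([ 0.5627, -0.0445]), array([ 0.6166, -0.0438])]
red [array([ 0.5612, -0.051 ]), array([ 0.5623, -0.1064]), array([ 0.6172, -0.0513])]
rack front [0.5332 0.117  0.034 ] [ 0.5313 -0.1487  0.034 ]
jar [ 0.6398 -0.0222  0.075 ]
blue [0.5892 0.0467 0.177 ]
yellow [ 0.5914 -0.0152  0.177 ]
red [ 0.5892 -0.0791  0.177 ]
tray rim 1240 ((0.5126644968986511, -0.32417887449264526), (0.29025834798812866, 0.15276603400707245), 0.6227383017539978)
tray all 12531 ((0.5136390924453735, -0.33036038279533386), (0.20577742159366608, 0.3405281603336334), 87.75228118896484)
```

View pics/bal.png

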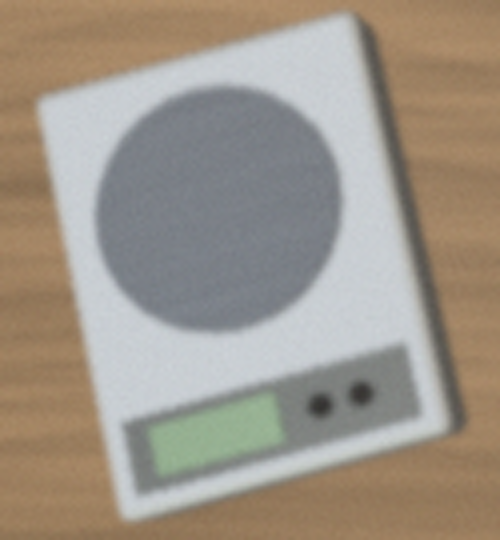

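View pics/tray.png

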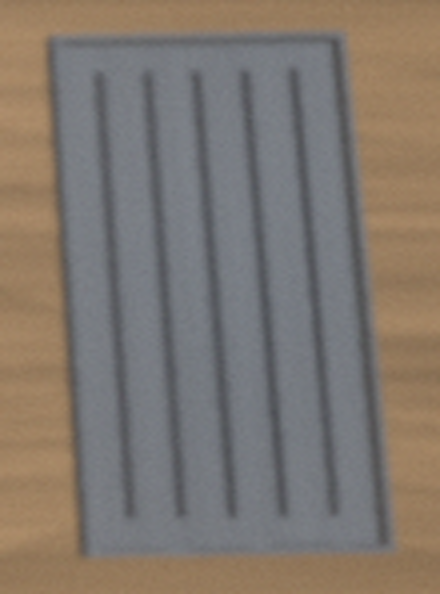

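```bash
python3 - <<'E'
from h import *
d=cap('top')
f=lambda x,y,z,s,u0,v0:at_z(d,u0+(x+.5)/s-.5,v0+(y+.5)/s-.5,z).round(4)[:2]
print('pan',f(219,208,.06,4,100,225), [f(x,y,.06,4,100,225) for x,y in((97,212),(342,204),(222,85),(216,331))])
c=[f(x,y,.014,3.6,430,195) for x,y in((50,37),(343,34),(392,548),(82,556))]
print('tray',c,np.mean(c,0))
e=cap('scene')
Q=proj(e,[[.590,.0455,.177],[.590,-.0165,.177],[.589,-.0787,.177],[.64,-.0185,.075],[.5,.3185,.06]])
print(Q)
cv2.imwrite('pics/sc.png',cv2.resize(e['img'][190:340,230:430],None,fx=4,fy=4,interpolation=cv2.INTER_CUBIC)[:,:,::-1])
E
```

```text
pan [0.5007 0.3201] [array([0.4985, 0.3796]), array([0.5029, 0.2606]), array([0.5606, 0.3227]), array([0.4422, 0.3177])]
tray [array([ 0.6549, -0.2483]), array([ 0.6569, -0.4147]), array([ 0.3714, -0.4207]), array([ 0.3669, -0.2536])] [ 0.512525 -0.334325]
[[357.61595623 221.86683392]
 [328.36360829 228.67676655]
 [297.99228254 235.37625037]
 [334.26853805 280.23426552]
 [445.31339728 207.05457118]]
```

View pics/sc.png

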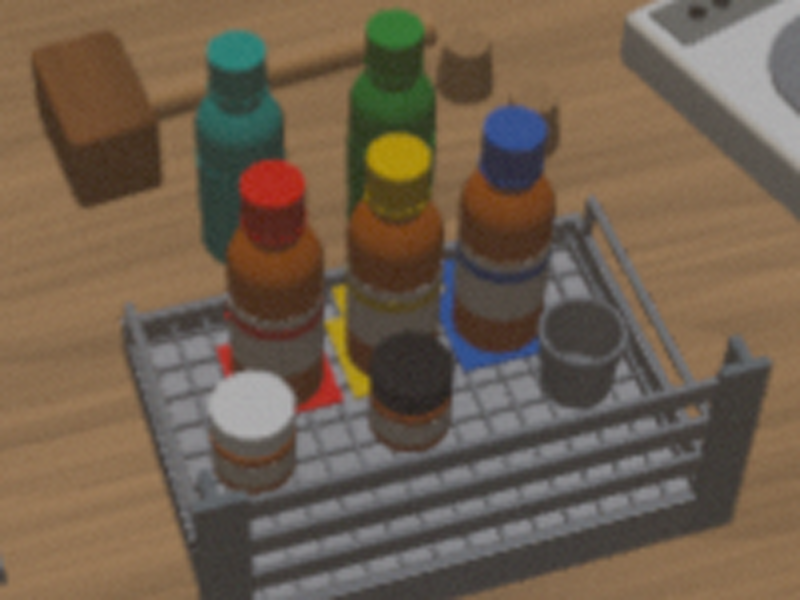

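{"method": "step_arm", "body": {"commands": [[[0,0,0],9.3],[[0,0,0],9.3],[[0,0,0],9.3],[[0,0,0],9.3],[[0,0,0],9.3],[[0,0,0],9.3],[[0,0,0],9.3]], "gripper": 0.3, "grip_force": 25}}

```text
time_s: 1.23
tcp_pos: [0.2843, 0.6121, 0.2265]
eef_rot: [180.0, -0.0, -90.3]
contact_force: [-0.5, -0.2, 0.6]
gripper_width: 0.0613
```

{"method": "step_arm", "body": {"commands": [[[20,-9,0],0],[[50,-22,0],0],[[50,-22,0],0],[[50,-22,0],0],[[50,-22,0],0],[[50,-22,0],0],[[50,-22,0],0],[[50,-22,0],0],[[50,-22,0],0],[[50,-22,0],0],[[50,-22,0],0],[[50,-22,0],0],[[50,-22,0],0],[[50,-22,0],0],[[20,-9,0],0],[[0,0,0],0],[[0,0,0],0]]}}

```text
time_s: 3.35
tcp_pos: [0.5876, -0.078, 0.2266]
eef_rot: [180.0, 0.0, -90.0]
contact_force: [-0.2, -0.1, 0.2]
gripper_width: 0.0611
```

```bash
python3 - <<'E'
from h import *
from scipy.spatial.transform import Rotation as R
s=r.get_state()
d=cap('wrist','w1.png')
T=np.eye(4);T[:3,:3]=R.from_euler('xyz',s['eef_rot'],degrees=True).as_matrix();T[:3,3]=s['tcp_pos']
T=T@np.array(d['T_tool_cam'])
print(proj(d,[[.589,-.0787,.177],[.59,-.016,.177],[.64,-.018,.075],[.64,-.109,.075],[.5125,-.324,.004]],T))
E
```

```text
[[318.95320657 265.23573525]
 [317.55367511 354.39947297]
 [265.87235276 291.97579473]
 [261.64591508 195.31592542]
 [402.21761975 -43.31243624]]
```

View pics/w1.png

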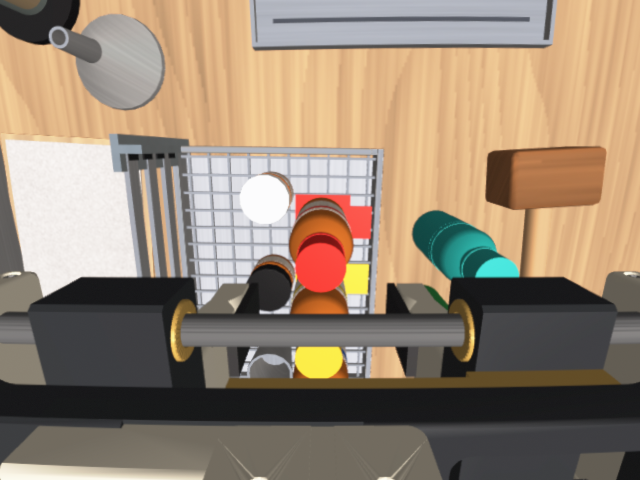

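{"method": "step_arm", "body": {"commands": [[[0.5,-1.5,15],0],[[0,0,25],0],[[0,0,25],0],[[0,0,15],0],[[0,0,5],0],[[0,0,0],0]]}}

```text
time_s: 4.15
tcp_pos: [0.5899, -0.0783, 0.1417]
eef_rot: [-180.0, -0.0, -90.0]
contact_force: [-0.6, -1.1, -0.0]
gripper_width: 0.0614
```

{"method": "step_arm", "body": {"commands": [[[0,0,0],0],[[0,0,0],0],[[0,0,0],0],[[0,0,0],0],[[0,0,0],0]], "gripper": 0.8}}

```text
time_s: 4.78
tcp_pos: [0.5896, -0.0785, 0.1418]
eef_rot: [-180.0, -0.0, -90.0]
contact_force: [-1.7, 0.4, 2.5]
gripper_width: 0.0312
```

{"method": "step_arm", "body": {"commands": [[[0,0,-5],0],[[0,0,-15],0],[[0,0,-25],0],[[0,0,-20],0],[[0,0,-10],0],[[8,5,0],0],[[20,13,0],0],[[30,19,0],0],[[30,19,0],0],[[30,19,0],0],[[30,19,0],0],[[30,19,0],0],[[30,19,0],0],[[20,13,0],0],[[12,8,0],0],[[6,4,0],0],[[0,0,0],0],[[0,0,0],0]]}}

```text
time_s: 7.02
tcp_pos: [0.433, -0.3239, 0.2165]
eef_rot: [-180.0, 0.0, -90.0]
contact_force: [-0.1, -0.1, -1.8]
gripper_width: 0.0316
```

{"method": "step_arm", "body": {"commands": [[[0,0,10],0],[[0,0,20],0],[[0,0,25],0],[[0,0,20],0],[[0,0,12],0],[[0,0,5],0],[[0,0,2],0],[[0,0,2],0],[[0,0,1],0],[[0,0,0],0],[[0,0,0],0]]}}

```text
time_s: 8.4
tcp_pos: [0.4327, -0.3244, 0.1198]
eef_rot: [-180.0, -0.0, -90.0]
contact_force: [-0.7, 0.3, -1.1]
gripper_width: 0.0315
```

```bash
python3 - <<'E'
from h import *
d=cap('top'); cv2.imwrite('pics/t2.png',cv2.resize(d['img'][150:370,400:560],None,fx=2.7,fy=2.7)[:,:,::-1])
E
```

```text
(no output)
```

View pics/t2.png

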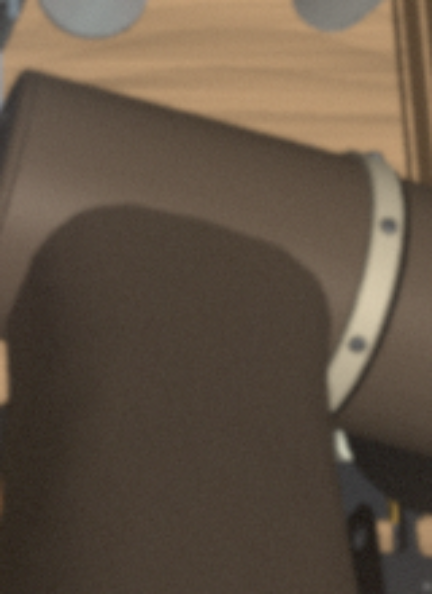

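```bash
python3 - <<'E'
from h import *
d=cap('scene'); cv2.imwrite('pics/t3.png',cv2.resize(d['img'][180:360,120:300],None,fx=3.2,fy=3.2)[:,:,::-1])
E
```

```text
(no output)
```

View pics/t3.png

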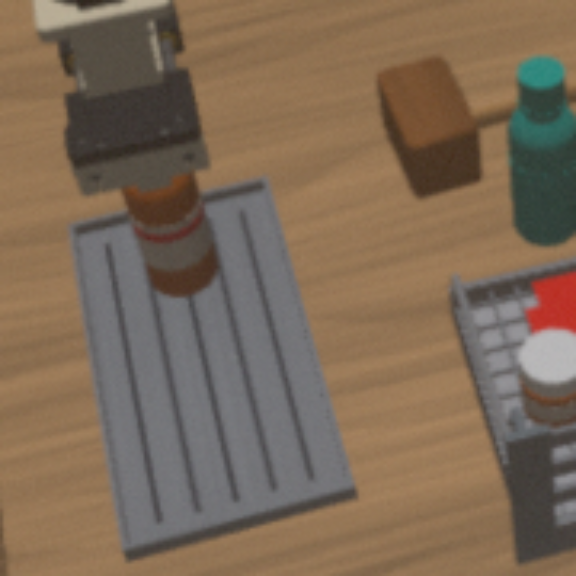

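{"method": "step_arm", "body": {"commands": [[[0,0,1],0],[[0,0,0.7],0],[[0,0,0],0]]}}

```text
time_s: 8.88
tcp_pos: [0.4329, -0.3247, 0.1188]
eef_rot: [-180.0, -0.0, -90.0]
contact_force: [-2.6, 0.0, 6.3]
gripper_width: 0.0317
```

{"method": "step_arm", "body": {"commands": [[[0,0,0],0],[[0,0,0],0],[[0,0,0],0],[[0,0,-10],0],[[0,0,-30],0],[[0,0,-40],0],[[0,0,-20],0],[[0,0,-8],0]], "gripper": 0.3}}

```text
time_s: 9.88
tcp_pos: [0.4332, -0.3246, 0.2278]
eef_rot: [-179.9, -0.1, -90.0]
contact_force: [0.1, -0.1, -0.2]
gripper_width: 0.0614
```

{"method": "step_arm", "body": {"commands": [[[-20,-10,0],0],[[-40,-20,0],0],[[-46,-24,0],0],[[-46,-24,0],0],[[-46,-24,0],0],[[-46,-24,0],0],[[-38,-19,0],0],[[-20,-10,0],0],[[-6,-2,0],0],[[0,0,0],0],[[0,0,0],0]]}}

```text
time_s: 11.25
tcp_pos: [0.5892, -0.0174, 0.226]
eef_rot: [180.0, -0.0, -90.1]
contact_force: [-0.3, -0.2, -0.8]
gripper_width: 0.0616
```

```bash
python3 - <<'E'
from h import *
d=cap('scene'); cv2.imwrite('pics/t4.png',cv2.resize(d['img'][180:360,120:380],None,fx=3,fy=3)[:,:,::-1])
E
```

```text
(no output)
```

View pics/t4.png

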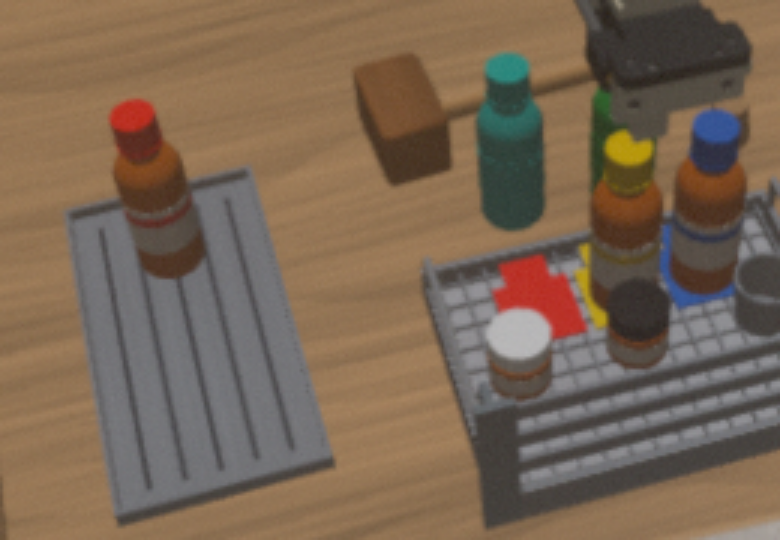

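{"method": "step_arm", "body": {"commands": [[[-0.5,-1,15],0],[[0,0,25],0],[[0,0,25],0],[[0,0,14],0],[[0,0,5],0],[[0,0,0],0]]}}

```text
time_s: 12.05
tcp_pos: [0.5909, -0.016, 0.142]
eef_rot: [-180.0, -0.0, -90.0]
contact_force: [-0.4, -0.6, 0.4]
gripper_width: 0.0614
```

{"method": "step_arm", "body": {"commands": [[[0,0,0],0],[[0,0,0],0],[[0,0,0],0],[[0,0,0],0],[[0,0,0],0]], "gripper": 0.8}}

```text
time_s: 12.68
tcp_pos: [0.5907, -0.0159, 0.1421]
eef_rot: [-180.0, -0.0, -90.0]
contact_force: [-1.1, -0.3, 2.2]
gripper_width: 0.0317
```

{"method": "step_arm", "body": {"commands": [[[0,0,-5],0],[[0,0,-15],0],[[0,0,-25],0],[[0,0,-20],0],[[0,0,-10],0],[[8,2,0],0],[[20,5,0],0],[[32,8,0],0],[[36,9,0],0],[[36,9,0],0],[[36,9,0],0],[[36,9,0],0],[[36,9,0],0],[[30,8,0],0],[[20,5,0],0],[[12,3,0],0],[[6,2,0],0],[[0,0,0],0],[[0,0,0],0]]}}

```text
time_s: 15.05
tcp_pos: [0.5129, -0.3233, 0.2169]
eef_rot: [-180.0, 0.0, -90.0]
contact_force: [-0.0, -0.2, -2.5]
gripper_width: 0.0319
```

{"method": "step_arm", "body": {"commands": [[[0,0,10],0],[[0,0,20],0],[[0,0,25],0],[[0,0,20],0],[[0,0,12],0],[[0,0,5],0],[[0,0,2],0],[[0,0,2],0],[[0,0,1],0],[[0,0,1],0],[[0,0,0],0]]}}

```text
time_s: 16.42
tcp_pos: [0.5128, -0.324, 0.1191]
eef_rot: [-180.0, -0.0, -90.0]
contact_force: [0.0, 0.0, -1.3]
gripper_width: 0.0316
```

{"method": "step_arm", "body": {"commands": [[[0,0,0.7],0],[[0,0,0],0]]}}

```text
time_s: 16.68
tcp_pos: [0.5129, -0.3242, 0.1191]
eef_rot: [-180.0, -0.0, -90.0]
contact_force: [-2.1, 0.6, 5.0]
gripper_width: 0.0316
```

{"method": "step_arm", "body": {"commands": [[[0,0,0],0],[[0,0,0],0],[[0,0,0],0],[[0,0,-10],0],[[0,0,-30],0],[[0,0,-40],0],[[0,0,-20],0],[[0,0,-8],0]], "gripper": 0.3}}

```text
time_s: 17.68
tcp_pos: [0.5132, -0.3241, 0.2282]
eef_rot: [-179.8, -0.1, -90.0]
contact_force: [-0.8, -0.7, 0.8]
gripper_width: 0.0613
```

{"method": "step_arm", "body": {"commands": [[[-20,-4,0],0],[[-45,-9,0],0],[[-50,-11,0],0],[[-50,-11,0],0],[[-50,-11,0],0],[[-50,-11,0],0],[[-45,-9,0],0],[[-35,-7,0],0],[[-19,-3,0],0],[[-6,-1,0],0],[[0,0,0],0],[[0,0,0],0]]}}

```text
time_s: 19.18
tcp_pos: [0.5895, 0.0452, 0.2261]
eef_rot: [180.0, -0.0, -90.1]
contact_force: [-0.8, -0.7, -0.3]
gripper_width: 0.0614
```

```bash
python3 - <<'E'
from h import *
d=cap('scene'); cv2.imwrite('pics/t5.png',cv2.resize(d['img'][170:360,120:380],None,fx=3,fy=3)[:,:,::-1])
E
```

```text
(no output)
```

View pics/t5.png

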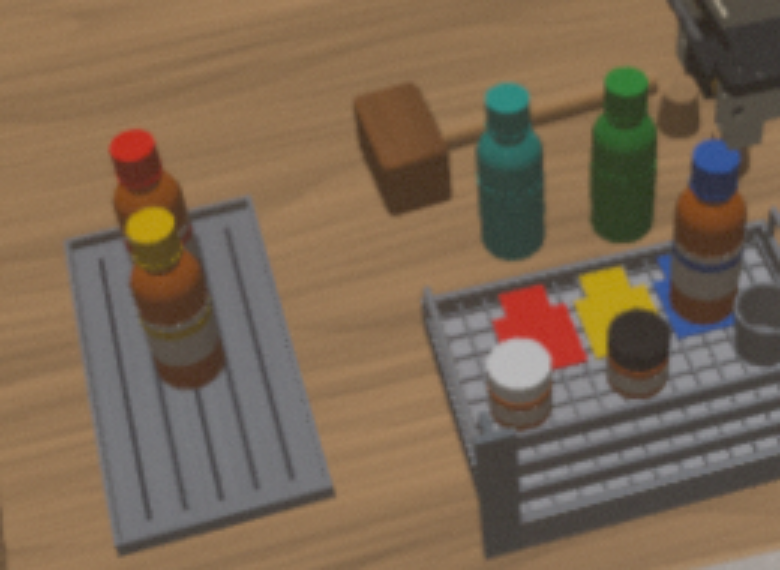

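Red and yellow stand upright in the tray (feet about (170,290), (190,375) in the crop); blue is next.

{"method": "step_arm", "body": {"commands": [[[-1,-0.5,15],0],[[0,0,25],0],[[0,0,25],0],[[0,0,14],0],[[0,0,5],0],[[0,0,0],0]]}}

```text
time_s: 19.98
tcp_pos: [0.5904, 0.047, 0.1423]
eef_rot: [-180.0, -0.0, -90.0]
contact_force: [-0.0, -0.1, -0.1]
gripper_width: 0.0615
```

{"method": "step_arm", "body": {"commands": [[[0,0,0],0],[[0,0,0],0],[[0,0,0],0],[[0,0,0],0],[[0,0,0],0]], "gripper": 0.8}}

```text
time_s: 20.6
tcp_pos: [0.5902, 0.0471, 0.1424]
eef_rot: [-180.0, 0.0, -90.0]
contact_force: [-2.0, 1.4, 3.9]
gripper_width: 0.0317
```

{"method": "step_arm", "body": {"commands": [[[0,0,-5],0],[[0,0,-15],0],[[0,0,-25],0],[[0,0,-20],0],[[0,0,-10],0],[[8,0,0],0],[[20,0,0],0],[[32,0,0],0],[[40,0,0],0],[[42,-1,0],0],[[42,-1,0],0],[[42,0,0],0],[[42,0,0],0],[[38,0,0],0],[[30,0,0],0],[[20,0,0],0],[[10,0,0],0],[[4,0,0],0],[[0,0,0],0],[[0,0,0],0]]}}

```text
time_s: 23.1
tcp_pos: [0.5924, -0.3221, 0.2174]
eef_rot: [-180.0, 0.0, -90.0]
contact_force: [-0.5, -0.1, -2.6]
gripper_width: 0.0317
```

{"method": "step_arm", "body": {"commands": [[[0,0,10],0],[[0,0,20],0],[[0,0,25],0],[[0,0,20],0],[[0,0,12],0],[[0,0,5],0],[[0,0,2],0],[[0,0,2],0],[[0,0,1],0],[[0,0,1],0],[[0,0,0],0]]}}

```text
time_s: 24.48
tcp_pos: [0.5923, -0.323, 0.1195]
eef_rot: [-180.0, -0.0, -90.0]
contact_force: [0.6, 0.5, -0.9]
gripper_width: 0.0315
```

{"method": "step_arm", "body": {"commands": [[[0,0,0.7],0],[[0,0,0],0]]}}

```text
time_s: 24.72
tcp_pos: [0.5924, -0.3232, 0.1194]
eef_rot: [-179.9, -0.0, -90.0]
contact_force: [-1.7, -0.6, 5.6]
gripper_width: 0.0316
```

{"method": "step_arm", "body": {"commands": [[[0,0,0],0],[[0,0,0],0],[[0,0,0],0],[[0,0,-10],0],[[0,0,-30],0],[[0,0,-40],0],[[0,0,-20],0],[[0,0,-8],0]], "gripper": 0.3}}

```text
time_s: 25.72
tcp_pos: [0.5928, -0.3231, 0.2287]
eef_rot: [-179.8, -0.0, -90.0]
contact_force: [0.1, -0.0, -0.7]
gripper_width: 0.0612
```

{"method": "step_arm", "body": {"commands": [[[-20,-3,0],0],[[-40,-6,0],0],[[-46,-7,0],0],[[-46,-7,0],0],[[-46,-8,0],0],[[-46,-8,0],0],[[-36,-6,0],0],[[-17,-2,0],0],[[-6,-1,0],0],[[0,0,0],10],[[0,0,0],10],[[0,0,0],10],[[0,0,0],10],[[0,0,0],10],[[0,0,0],10],[[0,0,0],10],[[0,0,0],10],[[0,0,0],10],[[0,0,0],0]], "gripper": 0.25}}

```text
time_s: 28.1
tcp_pos: [0.6399, -0.0209, 0.2262]
eef_rot: [-180.0, -0.0, 180.0]
contact_force: [-0.3, -0.3, -0.8]
gripper_width: 0.0658
```

```bash
cat >> h.py <<'E'
def wrist(fn):
    from scipy.spatial.transform import Rotation as R
    s=r.get_state()
    d=cap('wrist',fn)
    T=np.eye(4);T[:3,:3]=R.from_euler('xyz',s['eef_rot'],degrees=True).as_matrix();T[:3,3]=s['tcp_pos']
    return d,T@np.array(d['T_tool_cam'])
E
python3 - <<'E'
from h import *
d,T=wrist('w2.png'); W=pts(d,T)
print(r.get_state()['eef_rot'],proj(d,[[.64,-.02,.075]],T))
m=(W[...,2]>.068)&(W[...,2]<.083)&(abs(W[...,0]-.64)<.04)&(abs(W[...,1]+.02)<.04)
p=W[m];print(m.sum(),np.median(p,0),p.min(0),p.max(0)); print(cv2.minEnclosingCircle(p[:,:2].astype(np.float32)))
d=cap('scene'); cv2.imwrite('pics/t6.png',cv2.resize(d['img'][170:360,120:380],None,fx=3,fy=3)[:,:,::-1])
E
```

```text
[-1.79992593e+02 -2.21869651e-02 -1.79850927e+02] [[321.46229574 232.28872109]]
1815 [ 0.63797865 -0.01950924  0.07455622] [ 0.61705592 -0.04122761  0.06807451] [0.6607649  0.00212147 0.07682637]
((0.6388663053512573, -0.01924205757677555), 0.02213343046605587)
```

View pics/t6.png

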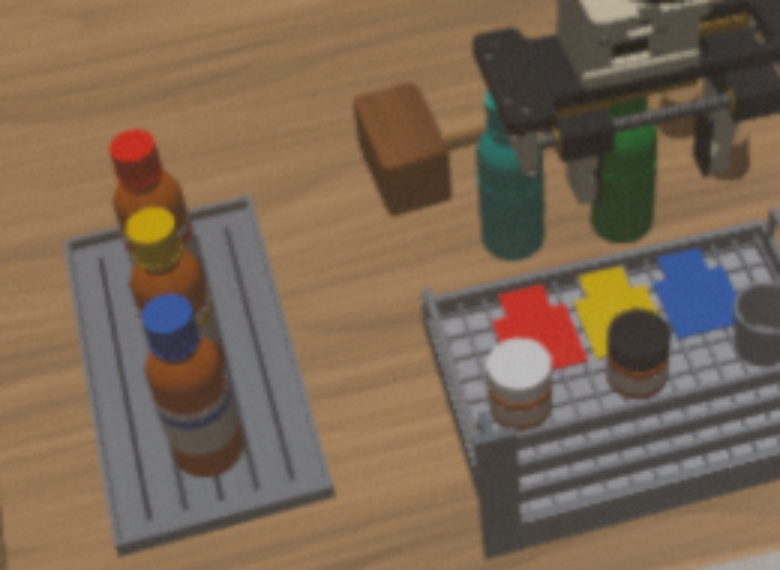

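View pics/w2.png

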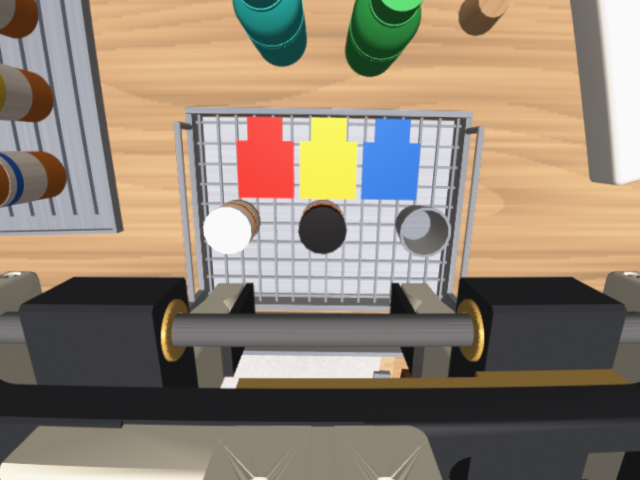

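```bash
python3 - <<'E'
from h import *
d,T=wrist('w3.png')
hsv=cv2.cvtColor(d['img'],cv2.COLOR_RGB2HSV);H=hsv[...,0].astype(int)
print('jar',at_z(d,322.5,229,.075,T))
for n,a in dict(red=(H<5)|(H>174),yellow=(H>24)&(H<34),blue=(H>104)&(H<125)).items():
    m=a&(hsv[...,1]>120); m[:142]=0;m[203:]=0;m[:,:230]=0;m[:,430:]=0
    v,u=np.where(m); rows=np.unique(v); 
    (c,sz,an)=cv2.minAreaRect(np.stack([u,v],1)[v>146].astype(np.float32))
    print(n,m.sum(),c,sz,an,u.min(),u.max(),v.max())
    # width profile start
    w=[(y,(a&(hsv[...,1]>120))[y,230:430].sum()) for y in range(134,148)]; print(w)
    x0=(u.min()+u.max())/2
    print(at_z(d,x0,v.max()+.5,.027,T)[:2],[at_z(d,x0,y-.5,.027,T)[:2] for y in (141,142,143)])
E
```

```text
jar [ 0.63716736 -0.01878632  0.075     ]
red 3084 (265.0, 171.99998474121094) (55.99999237060547, 49.99999237060547) 0.0 237 293 197
[(134, np.int64(34)), (135, np.int64(34)), (136, np.int64(34)), (137, np.int64(34)), (138, np.int64(34)), (139, np.int64(35)), (140, np.int64(46)), (141, np.int64(57)), (142, np.int64(57)), (143, np.int64(57)), (144, np.int64(57)), (145, np.int64(57)), (146, np.int64(56)), (147, np.int64(56))]
[ 0.6153655  -0.07695364] [array([ 0.55982462, -0.07495503]), array([ 0.56076406, -0.07498784]), array([ 0.56170467, -0.07502073])]
yellow 3133 (327.9999694824219, 172.49998474121094) (55.99999237060547, 50.99999237060547) 0.0 300 356 198
[(134, np.int64(34)), (135, np.int64(34)), (136, np.int64(34)), (137, np.int64(35)), (138, np.int64(35)), (139, np.int64(35)), (140, np.int64(35)), (141, np.int64(45)), (142, np.int64(56)), (143, np.int64(57)), (144, np.int64(57)), (145, np.int64(57)), (146, np.int64(57)), (147, np.int64(56))]
[ 0.61618812 -0.01320664] [array([ 0.55968508, -0.01365867]), array([ 0.56062368, -0.01365127]), array([ 0.56156346, -0.01364385])]
blue 3176 (390.0, 173.0) (52.0, 58.0) 90.0 361 419 199
[(134, np.int64(35)), (135, np.int64(35)), (136, np.int64(35)), (137, np.int64(35)), (138, np.int64(35)), (139, np.int64(34)), (140, np.int64(34)), (141, np.int64(34)), (142, np.int64(38)), (143, np.int64(47)), (144, np.int64(57)), (145, np.int64(57)), (146, np.int64(56)), (147, np.int64(57))]
[0.61689909 0.04968126] [array([0.55930664, 0.04672228]), array([0.56024646, 0.04676934]), array([0.56118746, 0.0468165 ])]
```

{"method": "step_arm", "body": {"commands": [[[2,1.5,15],0],[[0,0,30],0],[[0,0,40],0],[[0,0,40],0],[[0,0,30],0],[[0,0,18],0],[[0,0,10],0],[[0,0,5],0],[[0,0,0],0],[[0,0,0],0]]}}

```text
time_s: 29.5
tcp_pos: [0.6388, -0.0183, 0.0394]
eef_rot: [180.0, 0.1, 180.0]
contact_force: [-1.1, 1.0, 0.9]
gripper_width: 0.0656
```

{"method": "step_arm", "body": {"commands": [[[0,0,0],0],[[0,0,0],0],[[0,0,0],0],[[0,0,0],0]], "gripper": 0.7, "grip_force": 20}}

```text
time_s: 30.0
tcp_pos: [0.6383, -0.0185, 0.0388]
eef_rot: [-180.0, 0.0, 180.0]
contact_force: [-0.7, -0.7, 3.6]
gripper_width: 0.0434
```

{"method": "step_arm", "body": {"commands": [[[0,0,-5],0],[[0,0,-15],0],[[0,0,-30],0],[[0,0,-30],0],[[0,0,-20],0],[[0,0,-10],0],[[4,10,0],0],[[9,22,0],0],[[14,34,0],0],[[16,40,0],0],[[16,40,0],0],[[16,40,0],0],[[16,40,0],0],[[16,39,0],0],[[14,34,0],0],[[9,22,0],0],[[5,12,0],0],[[2,5,0],0],[[0,0,0],0],[[0,0,0],0]]}}

```text
time_s: 32.5
tcp_pos: [0.5015, 0.3189, 0.1484]
eef_rot: [-180.0, -0.0, 179.9]
contact_force: [0.0, -0.7, -1.6]
gripper_width: 0.0434
```

```bash
python3 - <<'E'
from h import *
d,T=wrist('w4.png'); W=pts(d,T)
print(r.get_state()['tcp_pos'],proj(d,[[.5007,.3195,.06]],T))
a=np.linspace(0,6.28,12)
im=d['img'].copy()
for q in proj(d,[[.5007+.06*np.cos(t),.3195+.06*np.sin(t),.06] for t in a],T): cv2.circle(im,tuple(int(round(x)) for x in q),2,(255,0,0),-1)
cv2.imwrite('pics/w4b.png',im[:,:,::-1])
d=cap('scene')
im=cv2.resize(d['img'],None,fx=4,fy=4)
for q in proj(d,[[.5007+.06*np.cos(t),.3195+.06*np.sin(t),.06] for t in a]): cv2.circle(im,tuple(int(round(x*4)) for x in q),2,(255,0,0),-1)
cv2.imwrite('pics/t7.png',im[560:1040,1440:2060,::-1])
E
```

```text
[0.50153525 0.31891071 0.1484462 ] [[321.0386707  250.55032684]]
```

View pics/t7.png

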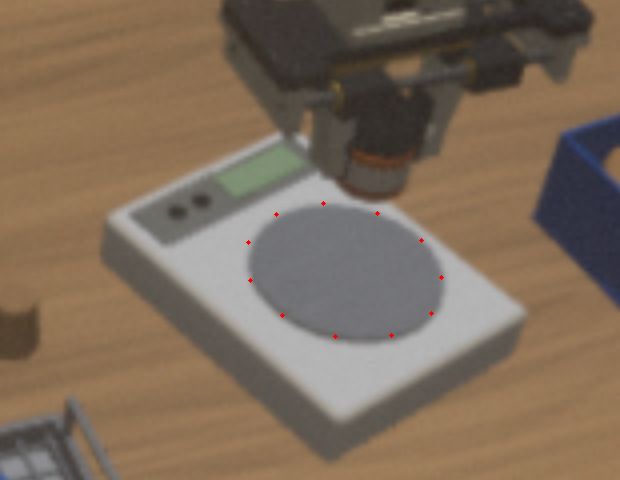

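View pics/w4b.png

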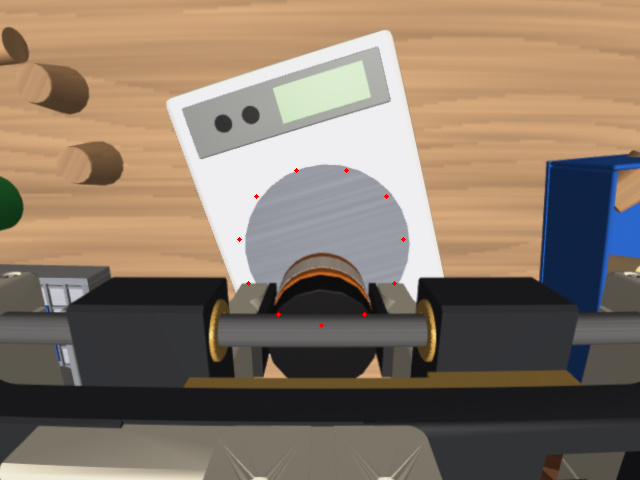

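{"method": "step_arm", "body": {"commands": [[[0,2.5,10],0],[[0,0,20],0],[[0,0,20],0],[[0,0,12],0],[[0,0,6],0],[[0,0,2],0],[[0,0,2],0],[[0,0,1],0],[[0,0,1],0],[[0,0,0],0]]}}

```text
time_s: 33.85
tcp_pos: [0.5013, 0.3222, 0.0746]
eef_rot: [180.0, 0.0, 180.0]
contact_force: [-0.2, 0.0, -1.7]
gripper_width: 0.0435
```

{"method": "step_arm", "body": {"commands": [[[0,0,0.7],0],[[0,0,0.5],0],[[0,0,0],0]]}}

```text
time_s: 34.22
tcp_pos: [0.5014, 0.3222, 0.0738]
eef_rot: [180.0, 0.0, 180.0]
contact_force: [-2.1, -0.1, 4.8]
gripper_width: 0.0437
```

{"method": "step_arm", "body": {"commands": [[[0,0,0],0],[[0,0,0],0],[[0,0,0],0],[[0,0,-8],0],[[0,0,-25],0],[[0,0,-40],0],[[0,0,-40],0],[[0,0,-30],0],[[0,0,-10],0],[[0,0,0],-10],[[0,0,0],-10],[[0,0,0],-10],[[0,0,0],-10],[[0,0,0],-10],[[0,0,0],-10],[[0,0,0],-10],[[0,0,0],-10],[[0,0,0],-10],[[0,0,0],0]], "gripper": 0.25}}

```text
time_s: 36.6
tcp_pos: [0.501, 0.3219, 0.2257]
eef_rot: [180.0, -0.0, -90.1]
contact_force: [-0.7, -0.4, 0.4]
gripper_width: 0.0655
```

```bash
python3 - <<'E'
from h import *
d,T=wrist('w5.png')
s=cap('scene');im=cv2.resize(s['img'],None,fx=4,fy=4)
cv2.imwrite('pics/t8.png',im[560:1040,1440:2060,::-1])
E
```

```text
(no output)
```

View pics/t8.png

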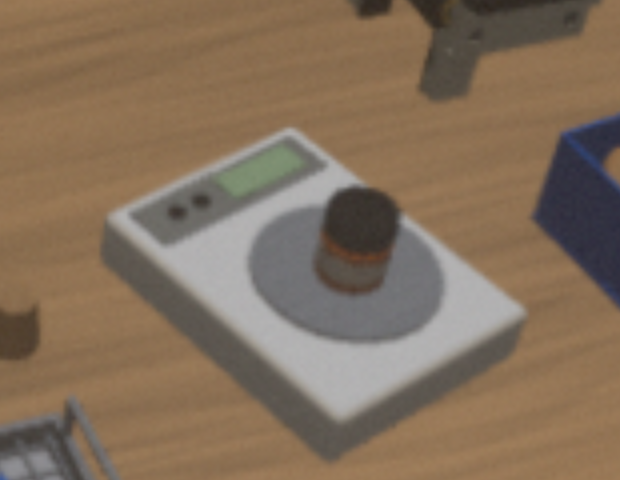

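View pics/w5.png

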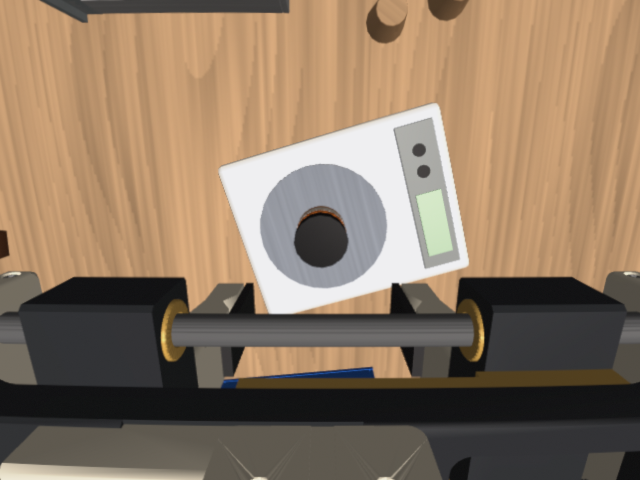

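```bash
python3 - <<'E'
from h import *
from scipy.spatial.transform import Rotation as R
s=r.get_state(); d,T=wrist('w6.png')
print('pan',at_z(d,323.5,225.5,.06,T),'jar',at_z(d,321,240,.11,T))
e=cap('top'); 
cv2.imwrite('pics/tp8.png',cv2.resize(e['img'][225:360,100:225],None,fx=4,fy=4,interpolation=cv2.INTER_CUBIC)[:,:,::-1])
E
```

```text
pan [0.49915109 0.32087769 0.06      ] jar [0.50138282 0.32210127 0.11      ]
```

View pics/tp8.png

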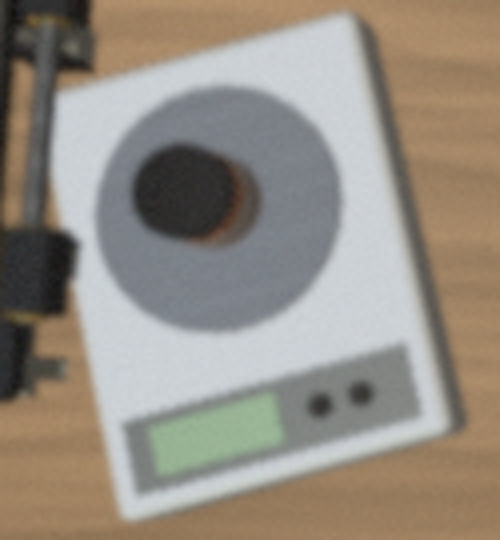

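{"method": "step_arm", "body": {"commands": [[[20,-3,0],0],[[40,-6,0],0],[[55,-8,0],0],[[55,-8,0],0],[[55,-8,0],0],[[55,-8,0],0],[[55,-8,0],0],[[55,-8,0],0],[[55,-8,0],0],[[55,-8,0],0],[[55,-8,0],0],[[40,-5,0],0],[[30,-3,0],0],[[14,-1,0],0],[[6,-1,0],0],[[0,0,0],0],[[0,0,0],0]], "gripper": 0.3, "grip_force": 25}}

```text
time_s: 38.92
tcp_pos: [0.5922, -0.322, 0.2265]
eef_rot: [-180.0, 0.0, -90.0]
contact_force: [0.9, 1.0, 1.0]
gripper_width: 0.0614
```

{"method": "step_arm", "body": {"commands": [[[1,0,15],0],[[0,0,30],0],[[0,0,30],0],[[0,0,20],0],[[0,0,9],0],[[0,0,3],0],[[0,0,0],0]]}}

```text
time_s: 39.8
tcp_pos: [0.5925, -0.3239, 0.1197]
eef_rot: [-180.0, -0.0, -90.0]
contact_force: [0.7, 0.1, 0.3]
gripper_width: 0.0614
```

{"method": "step_arm", "body": {"commands": [[[0,0,0],0],[[0,0,0],0],[[0,0,0],0],[[0,0,0],0],[[0,0,0],0]], "gripper": 0.8}}

```text
time_s: 40.42
tcp_pos: [0.5921, -0.324, 0.1195]
eef_rot: [180.0, -0.0, -90.0]
contact_force: [-1.4, -0.4, 2.2]
gripper_width: 0.031
```

{"method": "step_arm", "body": {"commands": [[[0,0,-5],0],[[0,0,-15],0],[[0,0,-30],0],[[0,0,-30],0],[[0,0,-15],0],[[0,0,-5],0],[[-10,0,0],0],[[-22,0,0],0],[[-34,0,0],0],[[-42,0,0],0],[[-42,1,0],0],[[-42,1,0],0],[[-42,0,0],0],[[-42,0,0],0],[[-38,0,0],0],[[-29,0,0],0],[[-18,0,0],0],[[-8,0,0],0],[[-2,0,0],0],[[0,0,0],0]]}}

```text
time_s: 42.92
tcp_pos: [0.5901, 0.0465, 0.2192]
eef_rot: [180.0, -0.0, -90.1]
contact_force: [-0.1, -0.0, -2.7]
gripper_width: 0.0313
```

{"method": "step_arm", "body": {"commands": [[[0,0,10],0],[[0,0,22],0],[[0,0,20],0],[[0,0,12],0],[[0,0,6],0],[[0,0,2],0],[[0,0,2],0],[[0,0,1],0],[[0,0,1],0],[[0,0,0],0]]}}

```text
time_s: 44.18
tcp_pos: [0.5902, 0.0471, 0.1434]
eef_rot: [-180.0, 0.0, -90.0]
contact_force: [-0.4, -0.4, -1.9]
gripper_width: 0.0317
```

{"method": "step_arm", "body": {"commands": [[[0,0,0.7],0],[[0,0,0.5],0],[[0,0,0],0]]}}

```text
time_s: 44.55
tcp_pos: [0.5904, 0.0471, 0.1425]
eef_rot: [-180.0, 0.0, -90.0]
contact_force: [-0.7, 0.6, 1.5]
gripper_width: 0.0316
```

{"method": "step_arm", "body": {"commands": [[[0,0,0],0],[[0,0,0],0],[[0,0,0],0],[[0,0,-10],0],[[0,0,-30],0],[[0,0,-30],0],[[0,0,-10],0],[[0,0,-4],0]], "gripper": 0.3}}

```text
time_s: 45.55
tcp_pos: [0.5902, 0.0472, 0.2266]
eef_rot: [-180.0, 0.0, -90.0]
contact_force: [0.7, -0.3, -0.9]
gripper_width: 0.0613
```

{"method": "step_arm", "body": {"commands": [[[20,4,0],0],[[45,9,0],0],[[50,11,0],0],[[50,11,0],0],[[50,11,0],0],[[50,11,0],0],[[45,9,0],0],[[35,7,0],0],[[18,3,0],0],[[7,1,0],0],[[1,0,0],0],[[0,0,0],0]]}}

```text
time_s: 47.05
tcp_pos: [0.5134, -0.3231, 0.226]
eef_rot: [180.0, 0.0, -90.0]
contact_force: [-0.5, 0.9, 0.7]
gripper_width: 0.0612
```

```bash
python3 - <<'E'
from h import *
d=cap('scene'); cv2.imwrite('pics/t9.png',cv2.resize(d['img'][170:360,120:380],None,fx=3,fy=3)[:,:,::-1])
E
```

```text
(no output)
```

View pics/t9.png

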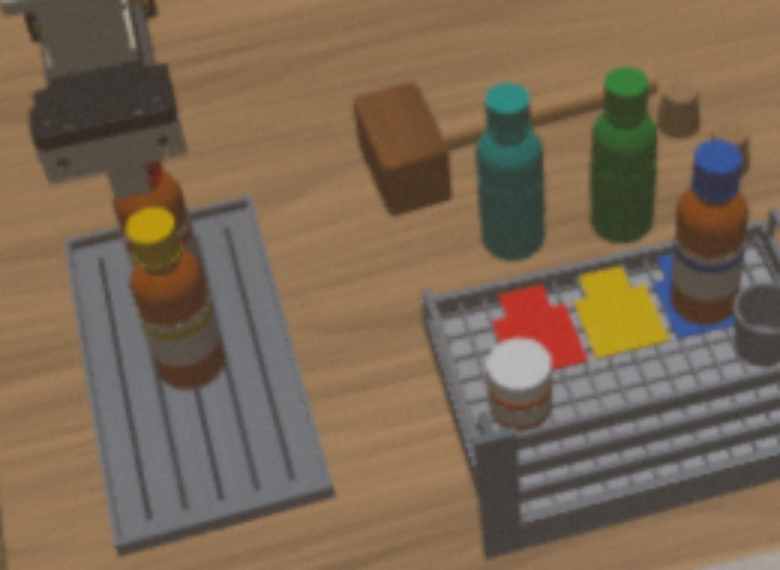

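Blue stands on its mat upright (cap at (718,160) in the crop, as originally). Now yellow.

{"method": "step_arm", "body": {"commands": [[[1,0,15],0],[[0,0,30],0],[[0,0,30],0],[[0,0,20],0],[[0,0,9],0],[[0,0,3],0],[[0,0,0],0]]}}

```text
time_s: 47.98
tcp_pos: [0.5135, -0.3249, 0.1195]
eef_rot: [-180.0, -0.0, -90.0]
contact_force: [0.1, -0.7, 0.6]
gripper_width: 0.0617
```

{"method": "step_arm", "body": {"commands": [[[0,0,0],0],[[0,0,0],0],[[0,0,0],0],[[0,0,0],0],[[0,0,0],0]], "gripper": 0.8}}

```text
time_s: 48.6
tcp_pos: [0.513, -0.325, 0.1193]
eef_rot: [180.0, -0.0, -90.0]
contact_force: [-1.7, -0.6, 2.7]
gripper_width: 0.0318
```

{"method": "step_arm", "body": {"commands": [[[0,0,-5],0],[[0,0,-15],0],[[0,0,-30],0],[[0,0,-30],0],[[0,0,-15],0],[[0,0,-5],0],[[-10,-2,0],0],[[-22,-5,0],0],[[-32,-8,0],0],[[-36,-9,0],0],[[-36,-9,0],0],[[-36,-9,0],0],[[-36,-9,0],0],[[-34,-9,0],0],[[-28,-7,0],0],[[-20,-5,0],0],[[-13,-3,0],0],[[-6,-2,0],0],[[-1,0,0],0],[[0,0,0],0]]}}

```text
time_s: 51.1
tcp_pos: [0.59, -0.0154, 0.2191]
eef_rot: [180.0, -0.0, -90.0]
contact_force: [0.1, -0.8, -2.3]
gripper_width: 0.0316
```

{"method": "step_arm", "body": {"commands": [[[0,0,10],0],[[0,0,22],0],[[0,0,20],0],[[0,0,12],0],[[0,0,6],0],[[0,0,2],0],[[0,0,2],0],[[0,0,1],0],[[0,0,1],0],[[0,0,0],0]]}}

```text
time_s: 52.35
tcp_pos: [0.5902, -0.0149, 0.1431]
eef_rot: [-180.0, 0.0, -90.0]
contact_force: [0.5, 0.1, -2.6]
gripper_width: 0.0315
```

{"method": "step_arm", "body": {"commands": [[[0,0,0.7],0],[[0,0,0.6],0],[[0,0,0],0]]}}

```text
time_s: 52.72
tcp_pos: [0.5904, -0.0149, 0.1423]
eef_rot: [-180.0, -0.0, -90.0]
contact_force: [-2.0, -0.8, 2.5]
gripper_width: 0.0314
```

{"method": "step_arm", "body": {"commands": [[[0,0,0],0],[[0,0,0],0],[[0,0,0],0],[[0,0,-10],0],[[0,0,-30],0],[[0,0,-30],0],[[0,0,-10],0],[[0,0,-4],0]], "gripper": 0.3}}

```text
time_s: 53.72
tcp_pos: [0.5902, -0.0148, 0.2263]
eef_rot: [-180.0, 0.0, -90.0]
contact_force: [-0.7, 0.4, -1.6]
gripper_width: 0.0614
```

{"method": "step_arm", "body": {"commands": [[[20,10,0],0],[[40,20,0],0],[[46,24,0],0],[[46,24,0],0],[[46,24,0],0],[[46,24,0],0],[[38,19,0],0],[[20,9,0],0],[[7,3,0],0],[[1,0,0],0],[[0,0,0],0]]}}

```text
time_s: 55.1
tcp_pos: [0.4333, -0.3244, 0.2255]
eef_rot: [180.0, 0.0, -90.0]
contact_force: [-0.0, -0.0, 0.5]
gripper_width: 0.0614
```

```bash
python3 - <<'E'
from h import *
d=cap('scene'); cv2.imwrite('pics/t10.png',cv2.resize(d['img'][170:360,120:380],None,fx=3,fy=3)[:,:,::-1])
E
```

```text
(no output)
```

View pics/t10.png

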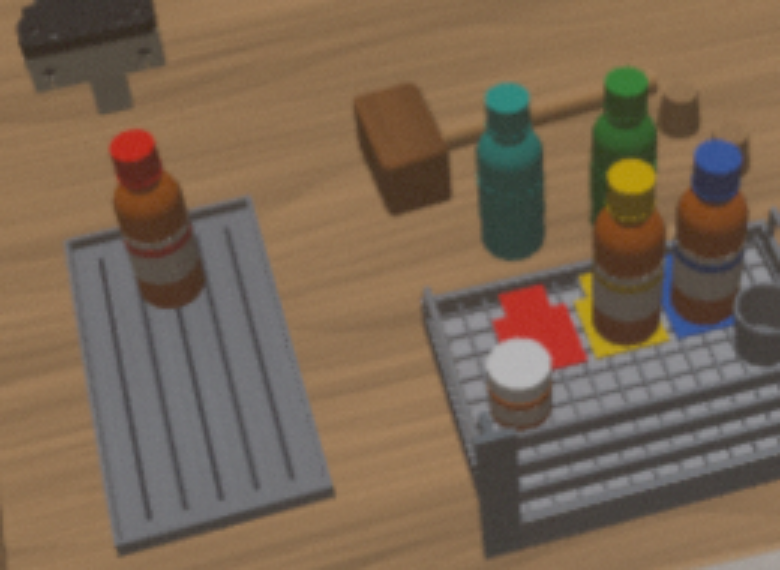

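Yellow stands upright on its mat (foot ~(628,335) in the crop). Now red.

{"method": "step_arm", "body": {"commands": [[[0,0,15],0],[[0,0,30],0],[[0,0,30],0],[[0,0,20],0],[[0,0,9],0],[[0,0,3],0],[[0,0,0],0]]}}

```text
time_s: 56.02
tcp_pos: [0.4335, -0.3249, 0.1191]
eef_rot: [-180.0, -0.0, -90.0]
contact_force: [-0.6, -0.0, -0.2]
gripper_width: 0.0612
```

{"method": "step_arm", "body": {"commands": [[[0,0,0],0],[[0,0,0],0],[[0,0,0],0],[[0,0,0],0],[[0,0,0],0]], "gripper": 0.8}}

```text
time_s: 56.65
tcp_pos: [0.433, -0.3249, 0.119]
eef_rot: [180.0, -0.0, -90.0]
contact_force: [-0.8, -0.1, 3.2]
gripper_width: 0.0313
```

{"method": "step_arm", "body": {"commands": [[[0,0,-5],0],[[0,0,-15],0],[[0,0,-30],0],[[0,0,-30],0],[[0,0,-15],0],[[0,0,-5],0],[[-8,-5,0],0],[[-18,-11,0],0],[[-28,-18,0],0],[[-30,-19,0],0],[[-30,-19,0],0],[[-30,-19,0],0],[[-30,-19,0],0],[[-28,-18,0],0],[[-20,-13,0],0],[[-14,-9,0],0],[[-8,-4,0],0],[[-3,-2,0],0],[[0,0,0],0],[[0,0,0],0]]}}

```text
time_s: 59.15
tcp_pos: [0.5889, -0.0784, 0.2189]
eef_rot: [-180.0, -0.0, -90.1]
contact_force: [-0.5, -0.5, -1.7]
gripper_width: 0.0315
```

{"method": "step_arm", "body": {"commands": [[[0,0,10],0],[[0,0,22],0],[[0,0,20],0],[[0,0,12],0],[[0,0,6],0],[[0,0,2],0],[[0,0,2],0],[[0,0,1],0],[[0,0,1],0],[[0,0,0],0]]}}

```text
time_s: 60.4
tcp_pos: [0.5892, -0.0779, 0.1429]
eef_rot: [-180.0, 0.0, -90.0]
contact_force: [-0.9, 0.5, -2.4]
gripper_width: 0.0315
```

{"method": "step_arm", "body": {"commands": [[[0,0,0.7],0],[[0,0,0.6],0],[[0,0,0],0]]}}

```text
time_s: 60.78
tcp_pos: [0.5894, -0.078, 0.1419]
eef_rot: [-180.0, -0.0, -90.0]
contact_force: [-1.5, 0.5, 3.4]
gripper_width: 0.0315
```

{"method": "step_arm", "body": {"commands": [[[0,0,0],0],[[0,0,0],0],[[0,0,0],0],[[0,0,-10],0],[[0,0,-30],0],[[0,0,-30],0],[[0,0,-30],0],[[20,10,0],0],[[40,20,0],0],[[50,20,0],0],[[50,20,0],0],[[40,20,0],0],[[20,10,0],0],[[0,0,0],0]], "gripper": 0.3}}

```text
time_s: 62.52
tcp_pos: [0.4877, -0.2994, 0.2412]
eef_rot: [180.0, 0.0, -90.2]
contact_force: [0.3, 0.2, -0.0]
gripper_width: 0.0614
```

```bash
python3 - <<'E'
from h import *
d=cap('scene'); cv2.imwrite('pics/t11.png',cv2.resize(d['img'][170:360,240:500],None,fx=3,fy=3)[:,:,::-1])
d=cap('top','tp11.png')
cv2.imwrite('pics/tp11c.png',cv2.resize(d['img'][150:295,240:420],None,fx=4,fy=4,interpolation=cv2.INTER_CUBIC)[:,:,::-1])
W=pts(d);hsv=cv2.cvtColor(d['img'],cv2.COLOR_RGB2HSV);H=hsv[...,0].astype(int)
for n,a in dict(red=(H<6)|(H>172),yellow=(H>=22)&(H<=33),blue=(H>104)&(H<131)).items():
    m=a&(hsv[...,1]>120)&(W[...,2]>.165)&(W[...,2]<.185); m[:,:240]=0;m[:,420:]=0
    print(n,m.sum(),np.nanmean(W[m],0))
E
```

```text
red 294 [ 0.58719807 -0.07754494  0.17688454]
yellow 286 [ 0.58860023 -0.0128509   0.17681022]
blue 273 [0.58967917 0.04775952 0.1771272 ]
```

View pics/t11.png

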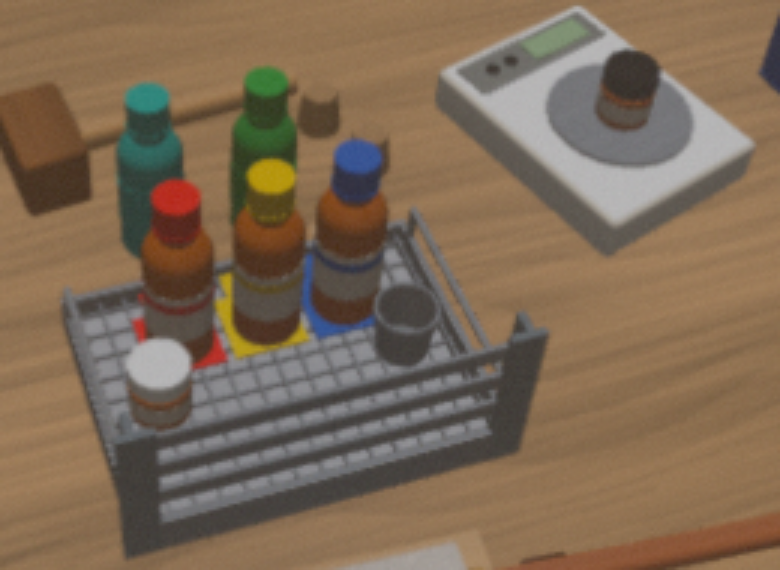

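View pics/tp11c.png

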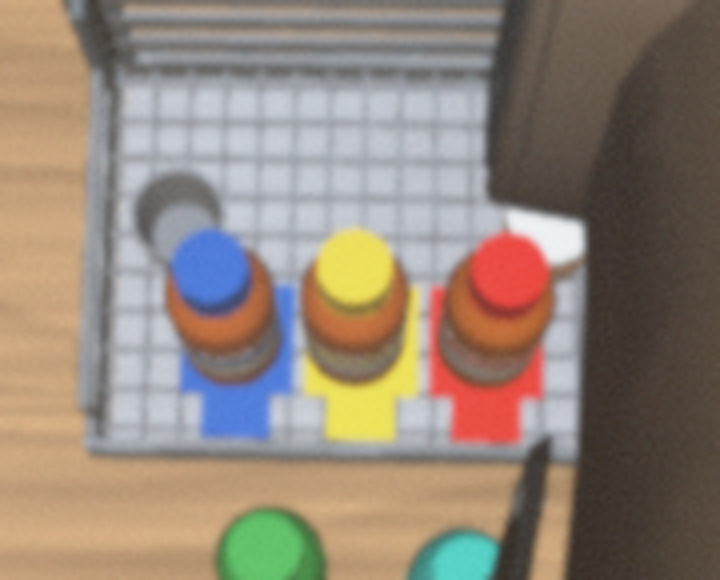

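```bash
python3 - <<'E'
from plant import r, close_job
s=r.get_state();print(s['time_s'],s['contact_force'],abs(s['qd']).max())
print(close_job())
E
```

```text
62.625 [ 0.15289308 -0.51918917 -0.08938571] 1.1747619716422435
the job is handed in; nothing more can be done
None
```

The job is done and handed in at 62.6 s of the 144 s allowed. I set the red, yellow and blue bottles in the drip tray. The black-lidded jar then went onto the balance pan, and each bottle went back onto the mat of its own cap colour.

- **Bottles:** the last top and scene pictures show all three upright and released. The cap positions are about 3 mm (blue, red) and 4 mm (yellow) from the mat middles, against a limit of 12 mm.
- **Jar:** it stands upright on the pan. The wrist camera, checked just after the jar was released, put it about 3 mm from the pan's middle, against a limit of 15 mm.
- **Other objects:** the white-lidded jar looks unmoved in the scene view. It was partly hidden by the arm in the last top view, and I did not measure it again. I did not touch the green and turquoise look-alike bottles.
- **Robot:** the gripper was open and clear of everything. The wrist force was near zero at hand-in.
- **Disagreements:** the camera estimates of the mats and pan differed by 2–4 mm, so I used values in between. My first reading of the tray's width was wrong because of a crop-scaling slip, so I used the depth reading instead. No other check failed.

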